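Pull a display stand's foot into line with a taper pin and pin it

TASK

The steel foot of the counter display stand is held on its base only by one snug screw, and its two open holes have swung a few millimetres out of line with the holes in the plate below. Take the taper pin from the wooden rack and press it gently down the larger hole (the left one, seen from the robot) until its collar sits flat on the foot; let it draw sideways towards the hidden hole as it goes in, so that it pulls the foot round instead of being forced against the plates. With the taper pin left in to hold the line, push the straight pin gently fully home in the smaller hole, let go of both, and leave the small things standing round the work where they are.

Things in the scene. Friction and masses are not known exactly. Their poses are not given: they have to be found in the camera images.
- plinth: Display stand's foot assembly, fixed to the table: open wooden frame 210 x 196 x 46 mm (origin on the table under its middle, z up, the working holes on its -x side), on it a dark 6 mm steel base plate, on that the bright 6 mm steel foot plate, 150 x 140 mm, top at 58 mm. The base plate is tight but was screwed down through slots, so this pose does not tell where its holes are.
- taper_hole (a point): Centre of the larger hole's mouth in the foot plate's top face (left one seen from the robot); 18 mm across, 6 mm deep, z up, moves with the foot. An equal hole in the 6 mm base plate right below is 5 to 7 mm out of line at the start, square to the line from the pivot screw, to which side is not told. Under it 46 mm of empty room.
- straight_hole (a point): Centre of the smaller hole's mouth in the foot plate's top face, 90 mm from the larger; 14 mm across, axes as taper_hole, moves with the foot. Below it too the base plate has an equal hole; it is in line when the larger holes are in line. Under it 46 mm of empty room.
- pivot_screw (a point): Foot's top face at the one screw (22 mm washer, hexagon head) about which the foot swings level. Seen from it the open holes lie 98 mm towards the foot's -x and 45 mm to either side; the post socket (34 mm across, 42 mm high) lies 40 mm towards -x. The foot swings stiffly, some 4 to 5 N at an open hole, and stays where it is left.
- taper_pin_head (a point): Taper pin, steel, about 110 g, hanging upright in the rack. This point: on its axis, in the middle of its slim round head (20 mm across, four turned grooves, domed top; grip here), 24 mm above the collar's underside. Collar 26 mm across, 4 mm thick; the head's top is 42 mm above the collar's underside. z along the pin, towards the head.
- taper_pin_collar (a point): The same pin: centre of its collar's underside. The shank below is 50 mm long: 17 mm across for the first 13 mm, then tapering evenly to 5 mm just above the rounded tip.
- straight_pin_head (a point): Straight pin, steel, about 160 g, hanging upright in the rack. This point: on its axis, in the middle of its thick, smooth, flat-topped round head (28 mm across, grip here), 24 mm above the collar's underside. Collar 32 mm across, 4 mm thick; the head's top is 42 mm above the collar's underside. z towards the head.
- straight_pin_collar (a point): The same pin: centre of its collar's underside. The shank below is 34 mm long and 12 mm across, the last 4 mm tapering to 7.6 mm at the tip.
- rack: Fixed block of light wood, 75 x 135 x 62 mm, origin under its middle, z up; two bores 20 mm across go down through it at its y = -36 and +36 mm, a pin hanging by its collar in each; which pin is in which bore differs.
- spice_tin: Bystander: loose yellowish tin, 45 mm across, 70 mm high; origin under its middle.
- eggcup: Bystander: loose white egg cup, 47 mm across, 56 mm high; origin under its middle.
- candle: Bystander: loose short candle, 45 mm across, 32 mm high; origin under its middle.
Things that resemble listed ones, but are neither listed nor needed, are in the scene too. What is shaped like the part that bears taper_pin_head but blue or turquoise is not meant.

How it is judged:
On the way, in this order (a step that is already met when the one before it is completed fails the run):
1. the taper pin is home in the larger hole: its collar down on the foot, upright (z of taper_pin_collar in the frame of taper_hole below 0.002 m and horizontal distance between taper_pin_collar and taper_hole below 0.003 m and angle between taper_pin_collar's own z axis and vertical below 0.08 rad), for 0.2 s.
2. the straight pin is home in the smaller hole, the taper pin still home (all of step 1 and z of straight_pin_collar in the frame of straight_hole below 0.002 m and horizontal distance between straight_pin_collar and straight_hole below 0.003 m and angle between straight_pin_collar's own z axis and vertical below 0.08 rad), for 0.2 s.
At the end, for the whole second after the job is handed in: Both pins stand released and at rest in their own holes, each collar within 2 mm of the foot's top face and 3 mm of the hole's centre, within 0.08 rad of upright (all of step 2 and linear speed of each of taper_pin, straight_pin below 0.01 m/s); the robot touches nothing.
It fails at once if the taper pin is forced while it goes in: more than 22 N between it and the stand before its collar is within 3 mm of the foot (contact force between taper_pin and plinth above 22 N and z of taper_pin_collar in the frame of taper_hole above 0.003 m).
It fails at once if the taper pin is rammed: more than 50 N between it and the stand (contact force between taper_pin and plinth above 50 N).
It fails at once if the straight pin is rammed: more than 50 N between it and the stand (contact force between straight_pin and plinth above 50 N).
It fails at once if the spice tin, egg cup or candle is shoved more than 20 mm or knocked over (distance of any of spice_tin, eggcup, candle from where it was at the start of the episode above 0.02 m or angle between any of spice_tin, eggcup, candle's own z axis and vertical above 0.3 rad).
It also fails if it takes over 70 s, if anything falls off the work surface, if the arm or the gripper's body presses on something with over 40 N, if the wrist force passes 120 N, or if a joint passes its speed limit or range.

ROBOT

A 6-joint arm with a two-finger parallel gripper is mounted at the origin on the work surface; the furniture and walls round the work are solid. World frame = base frame: x ahead of the robot, y to its left, z up, the work surface at z = 0. Lengths are in m, angles in rad, forces in N, time in s.
With the tool pointing down it reaches from about 0.3 to 0.95 m from the base axis. Payload 3.1 kg.
Tool frame: the origin (TCP) lies midway between the tips of the shut fingers; the grasp point (between the pads) lies 19 mm behind it; z points along the fingers, y is the line along which they close (so a half turn about z gives the same grasp; the last joint's range is limited). The gripper opens to 85 mm and grips with 20 to 120 N. Pads are 22 mm wide; open, the fingers measure 114 mm over their backs; the gripper's body (76 mm by 85 mm) begins 54 mm behind the grasp point. The pads swing forward as they close: fully open they stand 13 mm farther back than shut.
Start: joints at [-1.371, 0.308, 1.634, -0, 1.2, -0.07], TCP at [0.167, -0.602, 0.197] pointing down, gripper open.
Joint ranges: [-3.06, 3.06], [-0.79, 1.96], [0.05, 2.63], [-1.19, 4.34], [0.05, 2.64], [-2.94, 2.94]. Speed limits (rad/s): [2.79, 2.79, 3.14, 3.14, 3.14, 3.14].

INTERFACE

Orientations are given as a rotation vector (axis times angle).
In Python, from bench import r, grab_frame, get_calibration gives the robot as it stands.
- The arm moves only by the tool play_rows, never from a script. Its argument "commands" is text: rows parted by semicolons, each of 6 numbers parted by spaces: the shift along the tool's x, y, z normalised to -1 to 1, where 1 is 0.2 m, then the turn, a rotation vector about the tool's x, y, z normalised to -1 to 1, where 1 is pi rad. A call has exactly 5 rows; each row is the pose to reach, as a shift and turn from the pose commanded when the call began, along the tool's axes at that moment, turning the shorter way round; what a row does not reach only later rows make up. A row lasts 1/12 s, in which the tool goes at most 41.7 mm and 7.16 degrees, less where a joint would pass 70% of its speed; a pose out of reach is approached as far as the arm can. A call with a number of a shift or a turn outside -1 to 1 is refused whole. A call with a gripper value outside its range is refused whole. "claw" is the opening, from 0 (shut) to 1 (fully open), set as the call begins (left out, the last holds). The fingers move at their own pace and stop on an object; the grip force is fixed at half the most. Time passes only in rows, so rows that repeat a pose let the fingers close, or fill a call up. It gives the time, the measured TCP pose, the force, the opening and the grip force at its end, in the units of the state.
- r.get_obs(): the state, without advancing time (a new reading comes with each control period).
- grab_frame(name): name is "scene" or "top" or "wrist"; returns the picture (420x560x3 uint8, red, green, blue); there is no depth.
- get_calibration(name): a dict with "camera_matrix" (3x3 intrinsics, pixels), "R" (3x3) and "t" (3): a world point X has camera coordinates R X + t. Camera axes: x right, y down, z forward; pixel columns grow to the right and rows downward; lengths in m; the calibration is good to about 2 mm. A picture is of the moment at which its call begins: read the wrist's pose just before it. get_calibration takes no time and is no camera call; for the wrist camera it gives the pose at the moment of the call.
- r.hand_in(): hands the job in; it is judged then, once.
The state is a dict: "t": time; "joint_pos": joint angles; "qvel": joint speeds; "effort": joint torques, N m; "tcp_pos": TCP position; "orientation": TCP orientation; "force": force on the tool from outside, world axes, zero at the start; "torque": the same for the moment, N m; "width": finger opening in m; "grip_force": force on a finger pad.
Only numpy, scipy, OpenCV 4.12 (cv2) and the standard library are available. Lean on these libraries where they do the work, as an engineer would, in place of code of your own. Each camera call takes 0.05 s, during which the arm holds its last target. There are 200 camera calls.

## Working session

There is one attempt and no reset: what is moved stays moved. The work goes in short steps, Python scripts to look and compute and a tool call to move; the robot and the scene stay as the last step left them, time stands still between calls to the robot, and variables do not carry over. Pictures are saved under pics/ and viewed, at most 10 in all, crops included, and the job is handed in when it is done.

Besides the shell and the picture viewer there is one more tool, called after "Request:" in YAML: its name, and indented under it one key for each argument. play_rows: Moves the arm, as the interface text tells. Scaled input: -1 to 1 covers 0.2 m each way for a shift and pi rad each way for a turn. Its arguments: {"type":"object","properties":{"commands":{"type":"string"},"claw":{"type":"number"}},"required":["commands"]}

```bash
ls; mkdir -p pics; cat > h.py <<'E'
import numpy as np, cv2
from scipy.spatial.transform import Rotation as R
from bench import r, grab_frame, get_calibration
def shot(n,f):
    c=get_calibration(n); im=grab_frame(n); cv2.imwrite(f,im[:,:,::-1]); return im,c
def ray(c,u,v,z):
    K=np.array(c["camera_matrix"]);Rm=np.array(c["R"]);t=np.array(c["t"])
    o=-Rm.T@t; d=Rm.T@np.linalg.inv(K)@np.array([u,v,1.]); return o+d*(z-o[2])/d[2]
def proj(c,X):
    p=np.array(c["camera_matrix"])@(np.array(c["R"])@np.array(X)+np.array(c["t"])); return p[:2]/p[2]
def tool(dw,yaw=None):
    o=r.get_obs(); M=R.from_rotvec(o["orientation"]).as_matrix(); return M.T@np.array(dw)/0.2
E
python3 - <<'E'
from h import *
import pickle
a,ca=shot("scene","pics/s0.png"); b,cb=shot("top","pics/t0.png")
cv2.imwrite("pics/st.png",cv2.resize(np.hstack([a,b]),(800,300))[:,:,::-1])
print(r.get_obs()); 
for c in(ca,cb): print(-np.array(c["R"]).T@np.array(c["t"]), c["camera_matrix"])
E
```

```text
pics
{'t': 0.1, 'joint_pos': array([-1.37071383e+00,  3.08928575e-01,  1.63508803e+00,  2.55113785e-05,
        1.19971946e+00, -6.96916621e-02]), 'qvel': array([ 0.00091468, -0.00034766, -0.00397693, -0.00018594,  0.00058641,
        0.00124553]), 'effort': array([-5.23352664e-04, -4.16406584e+01, -2.77644610e+01, -1.43962884e-04,
        4.01393234e-03, -4.73737018e-06]), 'tcp_pos': array([ 0.16639072, -0.60157386,  0.19634167]), 'orientation': array([-3.11093705e+00, -4.22174136e-01,  1.81974383e-04]), 'force': array([0.52060167, 0.92429682, 0.25360348]), 'torque': array([ 0.03260407, -0.02832269,  0.0308649 ]), 'grip_force': 0.0, 'width': 0.08565770687241732}
[-0.1354826   0.60650723  0.60129878] [[402.53316688   0.         275.6432503 ]
 [  0.         402.53316688 210.59160908]
 [  0.           0.           1.        ]]
[0.40443469 0.02907484 1.51235088] [[522.85880122   0.         275.85580172]
 [  0.         522.85880122 212.14850763]
 [  0.           0.           1.        ]]
```

View pics/t0.png

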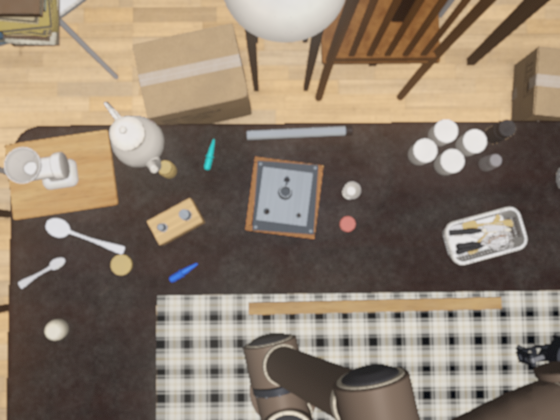

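View pics/s0.png

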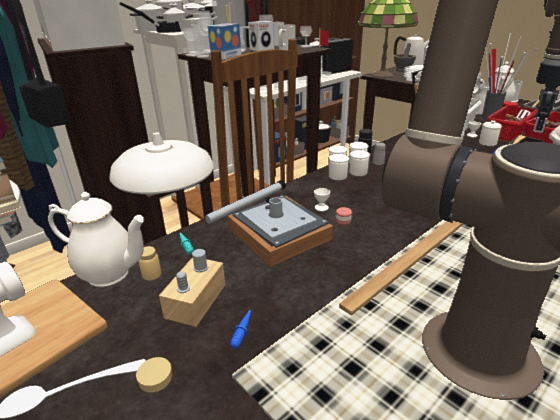

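The top view shows the rack at (175,221) with its pins at about (165,227) and (185,214). The plinth is at (285,197), with open holes near (266,211) and (298,215) and the screw near (287,180). The bystanders are the tin (167,169), egg cup (351,190) and candle (347,224). The pin lookalikes are the turquoise (210,154) and blue (184,271) ones, which are excluded by colour; the steel pins in the rack are meant. Next is one enlarged crop to tell the two pins apart.

```bash
python3 - <<'E'
from h import *
a=cv2.imread("pics/s0.png");b=cv2.imread("pics/t0.png");c=get_calibration("top")
A=cv2.resize(a[235:330,150:250],(400,380),interpolation=cv2.INTER_CUBIC);B=cv2.resize(b[195:250,140:210],(400,314),interpolation=cv2.INTER_CUBIC)
B=cv2.copyMakeBorder(B,0,66,0,0,cv2.BORDER_CONSTANT)
cv2.imwrite("pics/c1.png",np.hstack([A,B]))
P=cv2.resize(b[150:245,240:330],(568,600),interpolation=cv2.INTER_CUBIC);cv2.imwrite("pics/c2.png",P)
for n,u,v,z in [("pinL",165,227,.104),("pinR",185,214,.104),("screw",287,180,.06),("big",266,211,.058),("small",298,215,.058),("tin",167,169,.07),("egg",351,190,.056),("candle",347,224,.032)]: print(n,ray(c,u,v,z).round(4))
E
```

```text
pinL [0.4597 0.3158 0.104 ]
pinR [0.4941 0.2621 0.104 ]
screw [ 0.5893 -0.0153  0.06  ]
big [0.5031 0.0442 0.058 ]
small [ 0.491  -0.0449  0.058 ]
tin [0.6219 0.3177 0.07  ]
egg [ 0.5598 -0.1945  0.056 ]
candle [ 0.4656 -0.1849  0.032 ]
```

View pics/c1.png

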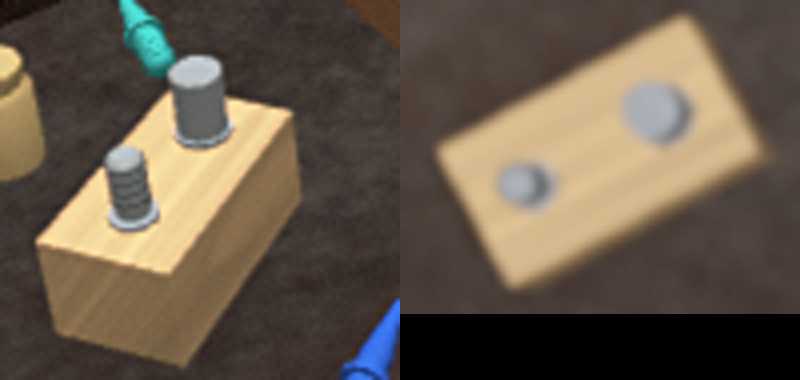

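View pics/c2.png

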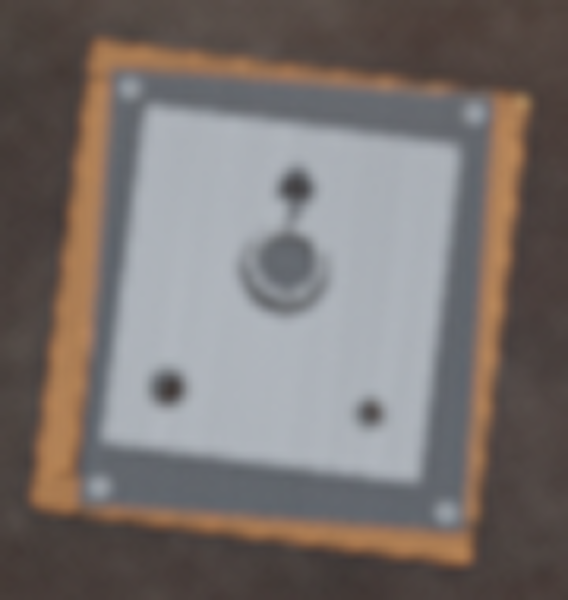

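In the crops, the slim grooved pin is the left one (top px ~161,227): that is the taper pin. The thick smooth one at (185,214) is the straight pin. In the foot, the larger hole is at (266.6,211.5) and the smaller one at (298.6,215.3).

```bash
python3 - <<'E'
from h import *
c=get_calibration("wrist");o=r.get_obs();M=R.from_rotvec(o["orientation"]).as_matrix()
print(M.round(3)); print((M.T@(-np.array(c["R"]).T@c["t"]-o["tcp_pos"])).round(4)); print((np.array(c["R"])@M).round(3),c["camera_matrix"])
t=get_calibration("top")
for n,u,v,z in [("taper",161.2,227.2,.104),("str",184.6,214.2,.104),("big",266.6,211.5,.058),("small",298.6,215.3,.058)]: print(n,ray(t,u,v,z).round(4))
print("shift to (.46,0,.25)",tool(np.array([.46,0,.25])-o["tcp_pos"]).round(3))
E
```

```text
[[ 0.964  0.267 -0.   ]
 [ 0.267 -0.964  0.002]
 [ 0.    -0.002 -1.   ]]
[ 8.320e-02 -1.000e-04 -1.759e-01]
[[ 0.     1.     0.   ]
 [-0.946  0.    -0.323]
 [-0.323  0.     0.946]] [[376.41073244   0.         277.00806838]
 [  0.         376.41073244 210.89661539]
 [  0.           0.           1.        ]]
taper [0.4592 0.326  0.104 ]
str [0.4936 0.2632 0.104 ]
big [0.5017 0.0426 0.058 ]
small [ 0.4902 -0.0465  0.058 ]
shift to (.46,0,.25) [ 2.217 -2.508 -0.263]
```

Request:
play_rows:
  commands: "0.11 -0.13 0 0 0 -0.038; 0.22 -0.26 0 0 0 -0.076; 0.33 -0.39 0 0 0 -0.114; 0.44 -0.52 0 0 0 -0.152; 0.55 -0.655 0 0 0 -0.19"
  claw: 1

```text
t: 0.52
tcp_pos: [0.2379, -0.445, 0.1968]
orientation: [-2.847, -1.326, -0.0]
force: [0.5, -0.5, 0.3]
width: 0.0854
grip_force: 0.0
```

Request:
play_rows:
  commands: "0.16 -0.05 0 0 0 -0.038; 0.33 -0.09 0 0 0 -0.076; 0.49 -0.14 0 0 0 -0.114; 0.66 -0.19 0 0 0 -0.152; 0.82 -0.23 0 0 0 -0.19"

```text
t: 0.93
tcp_pos: [0.3087, -0.2899, 0.197]
orientation: [-2.331, -2.105, -0.0]
force: [1.5, 0.3, 0.3]
width: 0.0853
grip_force: 0.0
```

Request:
play_rows:
  commands: "0.16 0.05 0 0 0 -0.038; 0.33 0.11 0 0 0 -0.076; 0.49 0.16 0 0 0 -0.114; 0.65 0.22 0 0 0 -0.152; 0.81 0.27 0 0 0 -0.19"

```text
t: 1.35
tcp_pos: [0.3801, -0.1351, 0.1974]
orientation: [1.609, 2.698, 0.0]
force: [0.4, 0.2, -0.1]
width: 0.0856
grip_force: 0.0
```

Request:
play_rows:
  commands: "0.1 0.14 0 0 0 0; 0.21 0.27 0 0 0 0; 0.31 0.41 0 0 0 0; 0.42 0.54 0 0 0 0; 0.52 0.68 0 0 0 0"

```text
t: 1.77
tcp_pos: [0.4505, 0.0208, 0.1971]
orientation: [-1.616, -2.693, 0.001]
force: [1.1, -0.3, 0.7]
width: 0.0858
grip_force: 0.0
```

```bash
python3 - <<'E'
from h import *
o=r.get_obs(); print(o["t"],o["tcp_pos"],o["orientation"],o["joint_pos"].round(2))
im,c=shot("wrist","pics/w0.png")
for X in [(.5017,.0426,.058),(.4902,-.0465,.058)]: print(proj(c,X))
import pickle;pickle.dump({k:np.array(v) for k,v in c.items() if k in("camera_matrix","R","t")},open("w0.pkl","wb"))
E
```

```text
1.7667 [0.45053916 0.0208377  0.19713793] [-1.61576697e+00 -2.69344797e+00  7.50050849e-04] [-0.05 -0.03  2.02 -0.    1.15 -0.54]
[340.8926858  189.97113781]
[280.57841946 265.82572165]
```

View pics/w0.png

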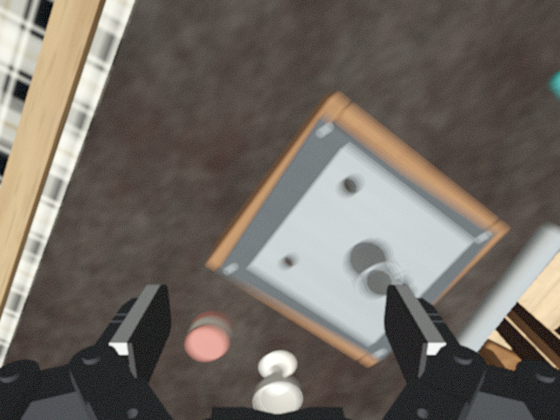

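The wrist view shows the larger hole at (350,186) and the smaller at (288,261). There is a crescent of base plate inside each hole, so I'll enlarge both.

```bash
python3 - <<'E'
from h import *
a=cv2.imread("pics/w0.png")
f=lambda u,v:cv2.resize(a[v-20:v+20,u-20:u+20],(400,400),interpolation=cv2.INTER_CUBIC)
cv2.imwrite("pics/c3.png",np.hstack([f(350,186),f(288,261)]))
g=cv2.cvtColor(a,6);print(g[174:200:1,338:364:1]);
E
```

```text
[[213 211 213 214 212 212 213 214 211 211 207 205 199 196 195 193 195 195
  197 200 199 200 202 208 209 212]
 [214 213 212 214 213 213 214 212 209 205 194 192 186 183 185 184 187 189
  191 195 196 198 197 203 208 210]
 [213 213 211 213 214 212 212 207 198 185 175 171 170 171 174 177 179 181
  186 186 190 194 198 199 203 205]
 [214 212 212 213 214 211 204 191 174 158 154 156 157 160 163 164 172 179
  183 184 186 191 196 198 197 203]
 [212 213 214 210 207 196 184 163 140 131 134 137 146 148 156 155 159 167
  177 178 183 184 190 198 197 201]
 [211 211 212 204 193 174 153 130 109 104 113 126 128 137 148 152 158 157
  168 175 180 182 189 194 198 198]
 [212 210 202 193 173 152 131 102  91  90  98 102 109 114 129 144 156 155
  159 170 178 181 185 191 196 198]
 [210 201 192 175 157 137 118  94  89  93  88  96 105 101 113 127 141 153
  157 161 172 179 182 189 193 198]
 [204 191 180 164 147 134 108  83  85  86  94  96  97 104 106 113 127 145
  154 162 167 179 180 186 192 198]
 [194 186 175 158 146 129  99  80  82  87  89  93 101 103 107 103 119 139
  153 156 164 173 183 186 191 197]
 [191 182 
[... 1034 characters left out ...]
44 156 178
  192 202 210 213 214 212 213 214]
 [200 197 193 190 183 180 174 171 166 158 163 164 159 164 162 168 186 198
  209 212 213 213 214 212 213 212]
 [205 203 197 196 190 185 186 179 178 177 175 177 174 176 183 193 204 211
  213 213 213 213 213 215 214 213]
 [209 207 201 200 197 195 192 190 188 185 186 186 187 194 200 206 211 213
  213 212 214 214 212 214 214 211]
 [212 209 207 206 202 199 199 197 196 195 197 198 201 207 208 212 212 211
  213 212 213 212 213 213 211 214]
 [213 213 210 208 207 207 206 205 203 205 205 208 208 213 211 212 210 211
  211 212 213 214 215 214 213 212]
 [212 213 213 213 212 211 210 212 208 210 212 212 212 211 212 211 209 209
  212 212 210 212 214 215 213 213]]
```

View pics/c3.png

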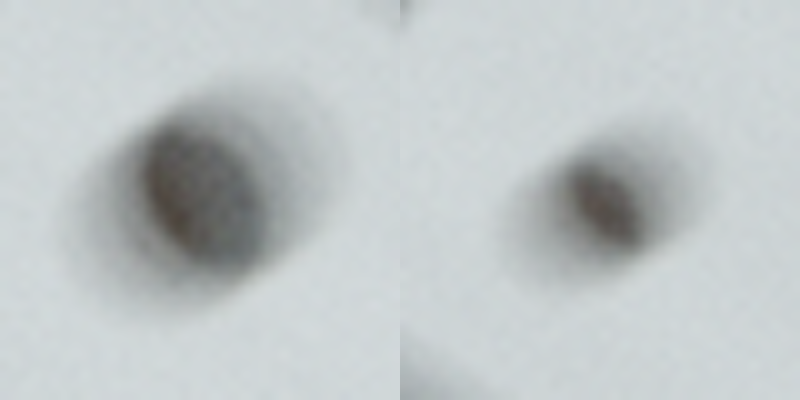

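The arm was still moving, so this picture is motion-blurred. I'll look again from a standstill, closer, with the camera straight above the holes.

Request:
play_rows:
  commands: "-0.16 0.04 0.1 0 0 0; -0.31 0.08 0.2 0 0 0; -0.47 0.11 0.3 0 0 0; -0.62 0.15 0.4 0 0 0; -0.62 0.15 0.4 0 0 0"

```text
t: 2.23
tcp_pos: [0.5356, -0.0795, 0.1121]
orientation: [-1.617, -2.688, 0.005]
force: [-0.9, -0.2, 0.2]
width: 0.0851
grip_force: 0.0
```

Request:
play_rows:
  commands: "0 0 0 0 0 0; 0 0 0 0 0 0; 0 0 0 0 0 0; 0 0 0 0 0 0; 0 0 0 0 0 0"

```text
t: 2.65
tcp_pos: [0.5359, -0.0758, 0.1189]
orientation: [1.614, 2.693, 0.001]
force: [-0.0, -0.5, -0.4]
width: 0.0855
grip_force: 0.0
```

```bash
python3 - <<'E'
from h import *
o=r.get_obs(); print(o["tcp_pos"],abs(o["qvel"]).max())
im,c=shot("wrist","pics/w1.png")
import pickle;pickle.dump({k:np.array(v) for k,v in c.items() if k in("camera_matrix","R","t")},open("w1.pkl","wb"))
a=im[:,:,::-1];o=[]
for X in [(.5017,.0426,.058),(.4902,-.0465,.058)]:
    u,v=proj(c,X).astype(int);print(u,v);u,v=max(u,25),max(v,25)
    o.append(cv2.resize(a[v-25:v+25,u-25:u+25],(400,400),interpolation=cv2.INTER_CUBIC))
cv2.imwrite("pics/c4.png",np.hstack(o))
E
```

```text
[ 0.53594684 -0.07575354  0.11888373] 0.0034564880053273746
322 12
234 143
```

View pics/c4.png

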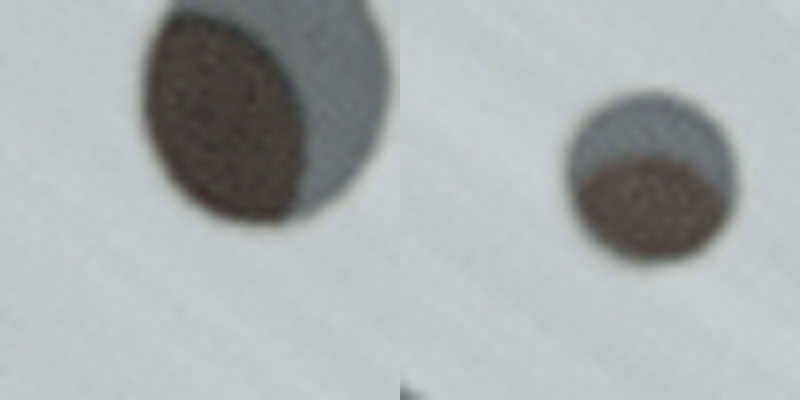

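The larger hole shows base plate on its right and upper right, so the base hole lies to the left and below. In the small hole the base hole lies below. Both fit an anticlockwise swing. Now I'll fit circles to the rims.

```bash
cat > fit.py <<'E'
from h import *
import pickle
from scipy.optimize import least_squares
def fit(P,rad):
    s=least_squares(lambda q:np.hypot(*(P-q).T)-rad,P.mean(0),loss="soft_l1",f_scale=.0003); return s.x,np.abs(s.fun).mean()
def edges(m):
    c=max(cv2.findContours(m,cv2.RETR_EXTERNAL,cv2.CHAIN_APPROX_NONE)[0],key=cv2.contourArea)[:,0,:]; return c
if __name__=="__main__":
    c=pickle.load(open("w1.pkl","rb"));a=cv2.imread("pics/w1.png")
    for n,(u,v),rad in [("big",(331,15),.009),("small",(232,145),.007)]:
        y0=max(0,v-30);w=cv2.resize(a[y0:v+30,u-30:u+30],None,fx=4,fy=4,interpolation=cv2.INTER_CUBIC)
        g=cv2.GaussianBlur(w,(0,0),3).astype(int)
        hole=((g.sum(2)/3<155)*255).astype(np.uint8); br=((g[...,2]-g[...,0]>-2)&(hole>0)&(g.sum(2)/3<100)).astype(np.uint8)*255
        E=edges(hole);B=edges(br);h,w_=hole.shape
        W=lambda p,z:np.array([ray(c,x/4+u-30-.375,y/4+y0-.375,z)[:2] for x,y in p])
        E=E[(E[:,1]>6)];f,e=fit(W(E,.058),rad)
        B=B[B[:,1]>6]; d=cv2.distanceTransform(hole,cv2.DIST_L2,5); B=B[d[B[:,1],B[:,0]]>10]
        b,eb=fit(W(B,.052),rad)
        print(n,f.round(4),e.round(5),len(E),b.round(4),eb.round(5),len(B),((b-f)*1000).round(2))
E
python3 fit.py
```

```text
big [0.5048 0.0455] 0.00012 264 [0.5018 0.04  ] 7e-05 130 [-3.01 -5.49]
small [ 0.4925 -0.0433] 0.00024 248 [ 0.4943 -0.0486] 8e-05 70 [ 1.77 -5.34]
```

Request:
play_rows:
  commands: "0.05 0 -0.18 0 0 0; 0.25 0.07 -0.35 0 0 0; 0.46 0.13 -0.35 0 0 0; 0.66 0.2 -0.35 0 0 0; 0.86 0.26 -0.35 0 0 0"

```text
t: 3.12
tcp_pos: [0.5038, 0.0887, 0.1898]
orientation: [1.616, 2.69, 0.005]
force: [0.1, 0.3, 0.3]
width: 0.0855
grip_force: 0.0
```

Request:
play_rows:
  commands: "0.2 0.06 0 0 0 0; 0.4 0.12 0 0 0 0; 0.6 0.18 0 0 0 0; 0.8 0.24 0 0 0 0; 0.93 0.27 0 0 0 0"

```text
t: 3.53
tcp_pos: [0.4622, 0.2805, 0.1885]
orientation: [1.613, 2.695, 0.005]
force: [0.1, 0.5, -0.3]
width: 0.0854
grip_force: 0.0
```

Request:
play_rows:
  commands: "0 0 0 0 0 0; 0 0 0 0 0 0; 0 0 0 0 0 0; 0 0 0 0 0 0; 0 0 0 0 0 0"

```text
t: 3.95
tcp_pos: [0.4637, 0.2753, 0.1875]
orientation: [1.619, 2.692, -0.0]
force: [-0.0, -0.6, -0.1]
width: 0.0858
grip_force: 0.0
```

```bash
python3 - <<'E'
from h import *
import pickle
o=r.get_obs(); print(o["tcp_pos"],abs(o["qvel"]).max())
im,c=shot("wrist","pics/w2.png")
pickle.dump({k:np.array(v) for k,v in c.items() if k in("camera_matrix","R","t")},open("w2.pkl","wb"))
for X in [(.462,.329,.104),(.497,.266,.104)]: print(proj(c,X))
E
```

```text
[0.46366123 0.27526985 0.18746841] 0.0032412691123963693
[311.66068427 136.75522736]
[310.61656857 234.57119183]
```

View pics/w2.png

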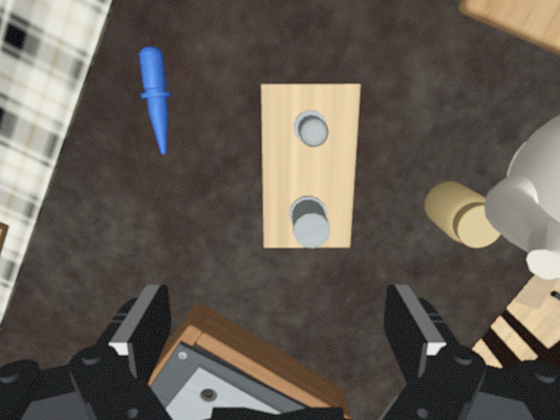

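The taper head is at (313,131), the straight head at (311,230) and the tin at (460,215). The fingers clear everything.

```bash
python3 - <<'E'
from h import *
import pickle
c=pickle.load(open("w2.pkl","rb"));a=cv2.imread("pics/w2.png")
g=cv2.cvtColor(a,cv2.COLOR_BGR2HSV)
m=((g[...,1]<60)).astype(np.uint8)*255; m[:85]=0;m[245:]=0;m[:,:268]=0;m[:,345:]=0
for n,s in [("T",slice(85,165)),("S",slice(180,246))]:
    q=np.zeros_like(m);q[s]=m[s]
    k=max(cv2.findContours(q,0,1)[0],key=cv2.contourArea);print(n,cv2.boundingRect(k))
    P=k[:,0,:]; xs=P[:,0]; x0,y0,w,h=cv2.boundingRect(k)
    rt=.010 if n=="T" else .014
    # top disc lowest edge: bottom row; use column centre of lower part
    print(ray(c,x0+w/2-.5,y0+h-1,.104)[:2])
for u,v in [(313,131),(311,231)]:
    p=ray(c,u,v,.103);print(p, "tool shift mm",(tool(p-r.get_obs()["tcp_pos"])*200).round(1))
E
```

```text
T (293, 110, 36, 37)
[0.46441216 0.32315466]
S (288, 196, 43, 49)
[0.4997069  0.25878502]
[0.46102669 0.3327272  0.103     ] tool shift mm [52.  24.5 84.5]
[0.49611142 0.26831091 0.103     ] tool shift mm [-21.3  25.3  84.5]
```

Request:
play_rows:
  commands: "0.13 0.06 0.05 0 0 0; 0.257 0.12 0.15 0 0 0; 0.257 0.12 0.27 0 0 0; 0.257 0.12 0.36 0 0 0; 0.257 0.12 0.36 0 0 0"
  claw: 0.7

```text
t: 4.42
tcp_pos: [0.4573, 0.3306, 0.1109]
orientation: [-1.616, -2.69, 0.013]
force: [-0.2, -0.8, -0.8]
width: 0.0596
grip_force: 0.0
```

Request:
play_rows:
  commands: "0 0 0.06 0 0 0; 0 0 0.12 0 0 0; 0 0 0.17 0 0 0; 0 0 0.22 0 0 0; 0 0 0.227 0 0 0"

```text
t: 4.83
tcp_pos: [0.4592, 0.3321, 0.068]
orientation: [-1.617, -2.692, 0.004]
force: [-0.6, -0.4, -0.8]
width: 0.0599
grip_force: 0.0
```

Request:
play_rows:
  commands: "0 0 0 0 0 0; 0 0 0 0 0 0; 0 0 0 0 0 0; 0 0 0 0 0 0; 0 0 0 0 0 0"
  claw: 0

```text
t: 5.25
tcp_pos: [0.4608, 0.3336, 0.0707]
orientation: [1.616, 2.693, 0.002]
force: [0.3, 0.3, -0.1]
width: 0.0006
grip_force: 0.0
```

Request:
play_rows:
  commands: "0 0 0 0 0 0; 0 0 0 0 0 0; 0 0 0 0 0 0; 0 0 0 0 0 0; 0 0 0 0 0 0"

```text
t: 5.67
tcp_pos: [0.4605, 0.3333, 0.0702]
orientation: [1.617, 2.694, 0.001]
force: [0.5, -0.5, 0.4]
width: 0.0001
grip_force: 0.4
```

The fingers shut on nothing, so I need to look.

```bash
python3 - <<'E'
from h import *
im,c=shot("wrist","pics/w3.png"); b,_=shot("scene","pics/s3.png")
cv2.imwrite("pics/m3.png",np.hstack([cv2.resize(im[:,:,::-1],(440,330)),cv2.resize(b[225:345,130:260,::-1],(357,330),interpolation=2)]))
E
```

```text
(no output)
```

View pics/m3.png

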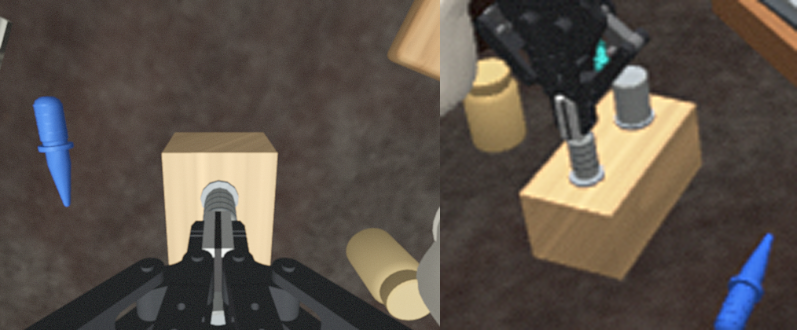

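The shut fingers stand beside the pin, with the pin upright and undisturbed in front of them on the tool's +x side. I'll work out the offset from both views.

```bash
python3 - <<'E'
from h import *
import pickle
o=r.get_obs();w=get_calibration("wrist");s=get_calibration("scene");t=get_calibration("top");p=o["tcp_pos"];print(p)
print("tcp in wrist",proj(w,p),"scene",proj(s,p))
print("collar wrist",ray(w,279,243,.066)[:2], "scene collar",ray(s,130+(586-440)/2.746,225+175/2.75,.066)[:2])
w2=pickle.load(open("w2.pkl","rb"))
for z in(.066,.104):print("old est in w2",proj(w2,(.461,.332,z)),"scene",proj(s,(.461,.332,z)))
print("w2 collar ray",ray(w2,311,125,.066)[:2])
T=cv2.imread("pics/t0.png");S=cv2.imread("pics/s0.png")
def tri(cs,ps):
    Ps=[np.array(c["camera_matrix"])@np.c_[np.array(c["R"]),np.array(c["t"])] for c in cs]
    X=cv2.triangulatePoints(Ps[0],Ps[1],np.float64(ps[0]),np.float64(ps[1]));return (X[:3]/X[3]).ravel()
print("head top tri w2/scene",tri([w2,s],[(313,131),(150+125/4,235+155/4)]),tri([w2,t],[(313,131),(161.2,227.2)]))
E
```

```text
[0.46047503 0.33332238 0.07014105]
tcp in wrist [276.85600121 253.78494474] scene [182.71998719 286.41586961]
collar wrist [0.45947796 0.33756293] scene collar [0.45857061 0.33410022]
old est in w2 [308.18780231 126.00166989] scene [183.44244313 287.57453598]
old est in w2 [312.56788563 132.1200659 ] scene [180.75646625 272.70970612]
w2 collar ray [0.4625486  0.33368411]
head top tri w2/scene [0.46096666 0.33201644 0.10129567] [0.46125355 0.33071011 0.08388424]
```

```bash
python3 - <<'E'
from h import *
w=get_calibration("wrist");s=get_calibration("scene")
def tri(cs,ps):
    Ps=[np.array(c["camera_matrix"])@np.c_[np.array(c["R"]),np.array(c["t"])] for c in cs]
    X=cv2.triangulatePoints(Ps[0],Ps[1],np.float64(ps[0]),np.float64(ps[1]));return (X[:3]/X[3]).ravel()
print(tri([w,s],[(276,270),(175,274)]))
o=r.get_obs();print(o["joint_pos"],o["width"],o["t"])
a=cv2.imread("pics/w3.png");b=cv2.imread("pics/s3.png")
A=cv2.resize(a[190:350,200:360],(600,600),interpolation=cv2.INTER_CUBIC)[:,100:500];B=cv2.resize(b[240:310,150:200],(400,560),interpolation=cv2.INTER_CUBIC)
cv2.imwrite("pics/m4.png",np.hstack([A,cv2.copyMakeBorder(B,0,40,0,0,0)]))
E
```

```text
[0.45365517 0.3465986  0.11408522]
[5.49941706e-01 3.54674809e-01 1.85935087e+00 5.02796286e-05
 9.27193406e-01 6.01957408e-02] 1.997272502121261e-05 5.7667
```

View pics/m4.png

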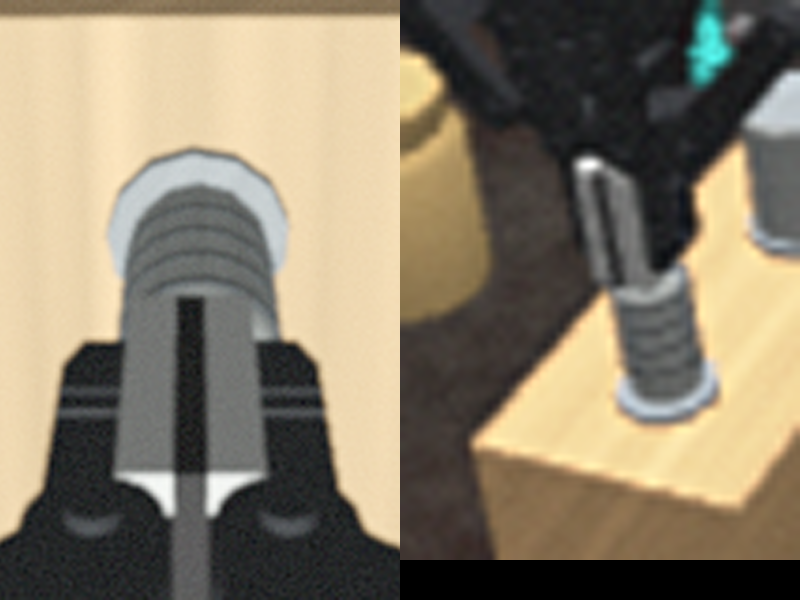

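The enlarged crop shows the shut pads ending right at the top of the taper head, all four grooves still visible below them. So the true tips sit higher than the reported TCP. Next I'll quantify how much.

```bash
python3 - <<'E'
from h import *
w=get_calibration("wrist");s=get_calibration("scene");t=get_calibration("top");p=r.get_obs()["tcp_pos"]
for z in(.07,.08,.09,.1,.104,.11,.12):print(z,proj(w,(p[0],p[1],z)).round(1),proj(s,(p[0],p[1],z)).round(1))
for z in (.066,.104):
  for q in((.4605,.333),):print("pin",z,proj(w,(*q,z)).round(1),proj(s,(*q,z)).round(1))
E
```

```text
0.07 [276.9 253.7] [182.7 286.5]
0.08 [276.9 262.5] [182.  282.6]
0.09 [276.9 272.2] [181.3 278.7]
0.1 [276.8 283.1] [180.6 274.7]
0.104 [276.8 287.8] [180.3 273.1]
0.11 [276.8 295.3] [179.9 270.7]
0.12 [276.8 309. ] [179.1 266.6]
pin 0.066 [276.6 250.9] [183.1 287.9]
pin 0.104 [276.5 288.4] [180.4 273. ]
```

Request:
play_rows:
  commands: "0 0 0 0 0 0; 0 0 0 0 0 0; 0 0 0.02 0 0 0; 0 0 0.04 0 0 0; 0 0 0.05 0 0 0"
  claw: 0.6

```text
t: 6.18
tcp_pos: [0.4596, 0.3327, 0.0588]
orientation: [-1.616, -2.693, 0.002]
force: [0.3, 0.6, 0.2]
width: 0.0512
grip_force: 0.0
```

Request:
play_rows:
  commands: "0 0 0 0 0 0; 0 0 0 0 0 0; 0 0 0 0 0 0; 0 0 0 0 0 0; 0 0 0 0 0 0"
  claw: 0

```text
t: 6.6
tcp_pos: [0.4604, 0.3332, 0.06]
orientation: [1.617, 2.694, 0.0]
force: [-0.1, 0.7, -0.6]
width: 0.0162
grip_force: 58.5
```

It gripped at 16 mm, on the dome, which confirms the tips are about 33 mm higher than reported. I'll open and go 17 mm lower.

Request:
play_rows:
  commands: "0 0 0 0 0 0; 0 0 0 0 0 0; 0 0 0.03 0 0 0; 0 0 0.06 0 0 0; 0 0 0.085 0 0 0"
  claw: 0.5

```text
t: 7.02
tcp_pos: [0.46, 0.333, 0.0422]
orientation: [-1.617, -2.693, 0.001]
force: [-0.4, -0.6, -0.6]
width: 0.0427
grip_force: 0.0
```

Request:
play_rows:
  commands: "0 0 0 0 0 0; 0 0 0 0 0 0; 0 0 0 0 0 0; 0 0 0 0 0 0; 0 0 0 0 0 0"
  claw: 0

```text
t: 7.43
tcp_pos: [0.4602, 0.3331, 0.0429]
orientation: [-1.617, -2.694, 0.0]
force: [-0.3, 0.4, -1.7]
width: 0.0181
grip_force: 58.6
```

Request:
play_rows:
  commands: "0 0 0 0 0 0; 0 0 -0.05 0 0 0; 0 0 -0.1 0 0 0; 0 0 -0.15 0 0 0; 0 0 -0.15 0 0 0"

```text
t: 7.85
tcp_pos: [0.4623, 0.3345, 0.0764]
orientation: [1.615, 2.692, 0.007]
force: [0.2, -0.3, -0.5]
width: 0.018
grip_force: 59.5
```

Request:
play_rows:
  commands: "0 0 0 0 0 0; 0 0 0 0 0 0; 0 0 0 0 0 0; 0 0 0 0 0 0; 0 0 0 0 0 0"

```text
t: 8.27
tcp_pos: [0.4598, 0.3329, 0.0724]
orientation: [-1.616, -2.693, 0.002]
force: [-0.4, -0.5, -1.8]
width: 0.0175
grip_force: 59.5
```

It is gripped and lifted. I'll carry it beside the larger hole, on the open -y_tool side, so that tip and hole can be measured in one picture.

Request:
play_rows:
  commands: "0 0 -0.1 0 0 0; 0 0 -0.2 0 0 0; 0 0 -0.3 0 0 0; 0 0 -0.4 0 0 0; 0 0 -0.4 0 0 0"

```text
t: 8.68
tcp_pos: [0.4633, 0.3351, 0.1573]
orientation: [1.615, 2.69, 0.012]
force: [1.1, -0.1, -0.9]
width: 0.0179
grip_force: 59.5
```

Request:
play_rows:
  commands: "-0.1 -0.05 0 0 0 0; -0.25 -0.12 0 0 0 0; -0.4 -0.2 0 0 0 0; -0.55 -0.27 0 0 0 0; -0.7 -0.35 0 0 0 0"

```text
t: 9.1
tcp_pos: [0.4635, 0.1753, 0.1515]
orientation: [-1.615, -2.694, 0.002]
force: [0.0, -0.1, -1.6]
width: 0.018
grip_force: 59.5
```

Request:
play_rows:
  commands: "-0.15 -0.08 0 0 0 0; -0.3 -0.15 0 0 0 0; -0.45 -0.22 0 0 0 0; -0.6 -0.29 0 0 0 0; -0.67 -0.33 0 0 0 0"

```text
t: 9.52
tcp_pos: [0.4685, 0.0242, 0.1517]
orientation: [-1.619, -2.692, 0.003]
force: [-0.1, -0.8, -1.6]
width: 0.0178
grip_force: 59.5
```

Request:
play_rows:
  commands: "0 0 0 0 0 0; 0 0 0.08 0 0 0; 0 0 0.16 0 0 0; 0 0 0.23 0 0 0; 0 0 0.26 0 0 0"

```text
t: 9.93
tcp_pos: [0.4667, 0.0282, 0.0981]
orientation: [-1.614, -2.69, 0.003]
force: [-1.0, 0.1, -1.7]
width: 0.0181
grip_force: 59.5
```

Request:
play_rows:
  commands: "0 0 0 0 0 0; 0 0 0 0 0 0; 0 0 0 0 0 0; 0 0 0 0 0 0; 0 0 0 0 0 0"

```text
t: 10.35
tcp_pos: [0.4701, 0.0276, 0.1019]
orientation: [1.616, 2.692, 0.002]
force: [0.2, -0.0, -1.2]
width: 0.0178
grip_force: 59.5
```

```bash
python3 - <<'E'
from h import *
import pickle
from fit import *
o=r.get_obs();p=o["tcp_pos"];print(p,o["width"],o["force"])
a,c=shot("wrist","pics/w5.png");pickle.dump({k:np.array(v) for k,v in c.items() if k in("camera_matrix","R","t")},open("w5.pkl","wb"))
M=R.from_rotvec(o["orientation"]).as_matrix()
for z in(.068,.118): print(z,proj(c,(p[0],p[1],z)).round(1))
print("hole",proj(c,(.5048,.0455,.058)).round(1))
g=a.astype(int).sum(2)//3; u,v=proj(c,(p[0],p[1],.068)).astype(int)
np.set_printoptions(linewidth=250)
print(v-36,u-30);print(g[v-36:v+44:2,u-30:u+32:2]); s=cv2.cvtColor(a,cv2.COLOR_RGB2HSV)[...,1];print(s[v-36:v+44:4,u-30:u+32:2])
E
```

```text
[0.4700692  0.0275627  0.10186703] 0.017810479981491573 [ 0.18099135 -0.02051862 -1.21256645]
0.068 [276.8 229.4]
0.118 [276.9 268.5]
hole [339.4 224.2]
193 246
[[160 158 159 ... 130 127 127]
 [160 159 160 ... 129 130 123]
 [159 161 150 ... 129 124 130]
 ...
 [124 124 120 ... 169 213 213]
 [123 125 122 ...  77 135 135]
 [129 126 127 ...  49 126 122]]
[[108 108 107 105  83  26  25  18  18  18  12  12  21  12  18  18  21  21  19  19  22  20  17  17  19  16  17  17  21  23  21]
 [106 102 109  42  23  17  15  17  17  20  19  18  19  17  25  19  20  19  13  19  19  22  23  17  17  18  16  17  21  12  10]
 [107 106  15  20  23  18  19  21  17  21  19  20  21  25  16  21  17  17  18  17  21  18  21  23  17  19  19  16   8   8  11]
 [ 93  23  21  23  18  24  24  23  18  15  19  19  21  19  17  16  17  23  23  21  14  18  19  21  23  19  14   9  12   9   8]
 [ 27  17  15  17  20  21  21  21  21  22  18  22  17  19  12  17  21  19  14  17  15  20  23  15  15   4  11  11  12   9  10]
 [ 21  20  15  16  21  19  17  21  17  19  21  17  19  16  21  15  21  17  17  19  21  21  23  13   9  11  10  1
[... 1093 characters left out ...]
 10   7   7   2   9   9  10  10   9   9   9  11   8   9   9   9]
 [ 19  18  20  18  19  21  17  13   8   7   7   5   7  10   9   8  13   8  13   7   7   9   6  10  10   9  11   9  12  12  11]
 [ 19  16  21  20  21  18  10   7   8  12  11   9   9  12   9   9   9  10  10  10  10  10  12  11  14  10  10  11  10  10  10]
 [ 23  21  19  17  15   6   9   8  10  12  12  10  10  10  12  11   9  10  11  11   9   9  12  11   9   9   8  11   9   9  11]
 [ 19  19  23  10   9  10   9   9  10  12   9   9   7   7   2   7   9   5   5   4  13  12  11   9   9   9  10   9  11   8  11]
 [  6  10   4   7  16  15   9   9  13  12  11   9   4   6   7   7   9  11   9   9   5   9   4  10  12  10  13  19   7   6   4]]
```

```bash
python3 - <<'E'
import cv2,numpy as np
g=cv2.cvtColor(cv2.imread("pics/w5.png"),6)
L="0123456789abcdefghijklmnop"
for y in range(208,282,2): print(y,"".join(L[v//10] for v in g[y,248:308]), "|","".join(L[v//10] for v in g[y,322:358]))
E
```

```text
208 dccccccdcdcdccdccdcccdccccdcccccccccdcdccccdccdccceillllllll | mmllllllllllllllllllllllllllllllllll
210 dccccccddcdcdcdccdcccccccccccccddccccdccccccdccbdgklmlllllll | mmmmmmllllllkkjihhhhhijkklllllllllll
212 cccccccccddddcddccdcccdcccccccccccdcccccccdccccfikllllmlllll | mmmmmmmmlkifdbbccccccccdeghkllllllll
214 ccccccdccccccdcdccccdcccccccccccccccccccccccceikmlllllllllll | mlmlmmmkhc8777789accccccccdehkllllll
216 ddcccdccdccccdcdccdccddcdcccccdccdcccdccdcccfjlmmlmlllllllll | lllmmkhc86678777788abcccdcdcceikllll
218 dcdddccccccdcccdcccddccccdddccdccccccccccceillmmlmllllllllll | llllkga7777777878888accccccccceiklll
220 cdcddddccccddcdcddcccdccddccccdcdccccccbcgkmmmlllmmmllllllll | lllkgb7777787888888889bccdcccccfjlll
222 ccddcdddddcccdccdcdcccdccdcdccccdddccccfiklmmmllllllmmllllll | lllje96788888888888888bccccccccejlll
224 cccccccdcddccddcccdccccdcdcccccdccccbdgkllllllmmllmllllmmlll | llkic77888898898888877accccccccejlll
226 ccccccccccdcdccdddccccccdcccccccccccfjllllllllllllmllllllllm | lllje98888898998888878bdccccccdhklll
228 cccccccccccccdcddddddcccccddccccccehklllllllllllllllmlll
[... 2047 characters left out ...]
bbbbbbbbbcbccbbbbabdgklllllkihgefiiii | lllllllllllmlllllllllllllllllllllmlm
270 cdca522ailllkhdbbbbbbbaaa999989999aabbbbbbbbdhklmlib3259cccc | lmmllllllllllmllllllllllllllllllllll
272 cdb9522ailljfcbbba9989aabbabbabbbbbaaa99aabbabeillia3258bccd | mllllllllllllllmllllllllllllllllllml
274 ccb84329ikidbbb989abbbcbbbbbbbbbbbcccccbb989aabcgjha3337bccc | llllllllmlllllllllmlllllllllllllllll
276 cca6323ahieba9abbbbbbbbbbbbbbbbcbbcbbbbbbbbaa99abed73336acdd | llllmlmllllmllllllllllmlllllllllllll
278 cca43337dfbabcbbbbbbbbbaaa99999999abbbbbcbbbbbba9a943425accc | llllllllllllllmlllllllllllllllllllll
280 cb8434358aabccbbba98999aabbbbaaaabaa99999abbbbbbba7433348bcc | fffefgjklllllllllmlllllllllmllllllll
```

```bash
python3 - <<'E'
from h import *
import pickle
c=pickle.load(open("w5.pkl","rb"));p=np.array([.47007,.02756]);X=np.array([-.4717,.8818]);Y=np.array([.8818,.4717])
def rel(q): d=q[:2]-p; return np.round([d@X*1000,d@Y*1000],2)
print("collar front edge (minus 13)",rel(ray(c,276.8,254,.125))-[13,0])
print("collar widest",rel(ray(c,277.3,267,.125)))
for z in(.070,.071,.072):print("tip",z,rel(ray(c,277.5,231,z)),rel(ray(c,277.5,231,z))-[2,0])
for row in(240,248):  # shank flanks
    print(row)
h=ray(c,339.4,223,.058);print("hole",h[:2],rel(h))
E
sed -i 's/XX/XX/' fit.py; python3 - <<'E'
import sys;sys.path.insert(0,".")
from fit import *
import os;os.chdir(".")
c=pickle.load(open("w5.pkl","rb"));a=cv2.imread("pics/w5.png")
for n,(u,v),rad in [("big",(339,223),.009),("small",None,.007)]:
    if n=="small":u,v=proj(c,(.4925,-.0433,.058)).astype(int);print(u,v)
    w=cv2.resize(a[v-22:v+22,u-22:u+22],None,fx=4,fy=4,interpolation=cv2.INTER_CUBIC);g=cv2.GaussianBlur(w,(0,0),2).astype(int).sum(2)/3
    W=lambda p,z:np.array([ray(c,x/4+u-22-.375,y/4+v-22-.375,z)[:2] for x,y in p])
    E=edges(((g<165)*255).astype(np.uint8));print(n,fit(W(E,.058),rad),len(E))
    hole=((g<165)*255).astype(np.uint8);B=edges(((g<103)*255).astype(np.uint8));d=cv2.distanceTransform(hole,2,5);B=B[d[B[:,1],B[:,0]]>10];print("base",fit(W(B,.052),rad),len(B))
E
```

```text
collar front edge (minus 13) [-2.13 -0.05]
collar widest [4.41 0.17]
tip 0.07 [-0.23  0.41] [-2.23  0.41]
tip 0.071 [0.17 0.41] [-1.83  0.41]
tip 0.072 [0.58 0.41] [-1.42  0.41]
240
248
hole [0.50439935 0.04620679] [ 0.25 39.07]
big (array([0.50450281, 0.04602256]), np.float64(0.0003684895513077551)) 304
base (array([0.5015195 , 0.04078751]), np.float64(6.511715996391013e-05)) 87Traceback (most recent call last):
  File "<stdin>", line 5, in <module>
TypeError: cannot unpack non-iterable NoneType object
```

The pin axis sits about 2 mm towards -x_tool of the TCP. Hole centres are foot (.5045,.0460) and base (.5015,.0408). I enter through the middle of the lens, then shift towards the base hole.

Request:
play_rows:
  commands: "0 0.05 0 0 0 0; 0 0.1 0 0 0 0; 0 0.15 0 0 0 0; 0 0.182 0 0 0 0; 0 0.182 0 0 0 0"

```text
t: 10.82
tcp_pos: [0.5036, 0.0453, 0.1014]
orientation: [1.615, 2.693, 0.002]
force: [0.4, 0.3, -2.0]
width: 0.0177
grip_force: 59.5
```

Request:
play_rows:
  commands: "0 0 0 0 0 0; 0 0 0.02 0 0 0; 0 0 0.04 0 0 0; 0 0 0.06 0 0 0; 0 0 0.07 0 0 0"

```text
t: 11.23
tcp_pos: [0.5002, 0.0444, 0.0859]
orientation: [-1.616, -2.692, 0.002]
force: [0.1, -0.8, -1.5]
width: 0.0179
grip_force: 59.5
```

Request:
play_rows:
  commands: "0 0 0.01 0 0 0; 0 0 0.02 0 0 0; 0 0 0.035 0 0 0; 0 0 0.05 0 0 0; 0 0 0.065 0 0 0"

```text
t: 11.65
tcp_pos: [0.5014, 0.0445, 0.0738]
orientation: [1.617, 2.694, 0.0]
force: [-0.2, -0.7, -1.7]
width: 0.0183
grip_force: 59.5
```

Request:
play_rows:
  commands: "0 0 0 0 0 0; 0 0 0 0 0 0; 0 0 0 0 0 0; 0 0 0 0 0 0; 0 0 0 0 0 0"

```text
t: 12.07
tcp_pos: [0.5015, 0.0446, 0.0742]
orientation: [1.616, 2.693, 0.0]
force: [0.0, -0.2, 0.1]
width: 0.0176
grip_force: 59.5
```

Request:
play_rows:
  commands: "-0.003 -0.005 0 0 0 0; -0.007 -0.01 0 0 0 0; -0.007 -0.01 0.01 0 0 0; -0.007 -0.01 0.02 0 0 0; -0.007 -0.01 0.03 0 0 0"

```text
t: 12.48
tcp_pos: [0.502, 0.043, 0.0688]
orientation: [1.616, 2.691, 0.005]
force: [1.6, 3.7, 2.5]
width: 0.0176
grip_force: 59.9
```

Request:
play_rows:
  commands: "0 0 0.005 0 0 0; 0 0 0.01 0 0 0; 0 0 0.015 0 0 0; 0 0 0.02 0 0 0; 0 0 0.02 0 0 0"

```text
t: 12.9
tcp_pos: [0.5007, 0.0424, 0.0639]
orientation: [1.616, 2.693, 0.001]
force: [3.7, 3.3, 1.8]
width: 0.0181
grip_force: 59.8
```

Request:
play_rows:
  commands: "0 0 0.005 0 0 0; 0 0 0.01 0 0 0; 0 0 0.015 0 0 0; 0 0 0.015 0 0 0; 0 0 0.015 0 0 0"

```text
t: 13.32
tcp_pos: [0.5003, 0.0423, 0.0608]
orientation: [1.616, 2.693, -0.0]
force: [3.1, 2.9, 0.4]
width: 0.0179
grip_force: 59.8
```

Request:
play_rows:
  commands: "0 0 0.006 0 0 0; 0 0 0.012 0 0 0; 0 0 0.018 0 0 0; 0 0 0.024 0 0 0; 0 0 0.024 0 0 0"

```text
t: 13.73
tcp_pos: [0.5003, 0.0423, 0.0559]
orientation: [1.616, 2.694, -0.0]
force: [3.5, 2.6, 0.9]
width: 0.0178
grip_force: 59.8
```

Request:
play_rows:
  commands: "0 0 0.005 0 0 0; 0 0 0.01 0 0 0; 0 0 0.015 0 0 0; 0 0 0.015 0 0 0; 0 0 0.015 0 0 0"

```text
t: 14.15
tcp_pos: [0.5003, 0.0423, 0.0531]
orientation: [1.616, 2.693, 0.0]
force: [4.2, 1.6, 1.2]
width: 0.0178
grip_force: 59.8
```

Request:
play_rows:
  commands: "0 0 0.003 0 0 0; 0 0 0.006 0 0 0; 0 0 0.008 0 0 0; 0 0 0.008 0 0 0; 0 0 0.008 0 0 0"

```text
t: 14.57
tcp_pos: [0.5004, 0.0423, 0.0516]
orientation: [1.616, 2.693, 0.0]
force: [4.2, 2.2, 2.7]
width: 0.0178
grip_force: 60.0
```

Request:
play_rows:
  commands: "0 0 0.003 0 0 0; 0 0 0.006 0 0 0; 0 0 0.008 0 0 0; 0 0 0.008 0 0 0; 0 0 0.008 0 0 0"

```text
t: 14.98
tcp_pos: [0.5003, 0.0423, 0.0498]
orientation: [1.616, 2.693, -0.0]
force: [3.9, 1.9, 1.4]
width: 0.0179
grip_force: 59.9
```

Request:
play_rows:
  commands: "0 0 0.003 0 0 0; 0 0 0.006 0 0 0; 0 0 0.008 0 0 0; 0 0 0.008 0 0 0; 0 0 0.008 0 0 0"

```text
t: 15.4
tcp_pos: [0.5004, 0.0423, 0.0482]
orientation: [1.616, 2.693, 0.0]
force: [4.6, 1.8, 1.4]
width: 0.0181
grip_force: 59.9
```

Request:
play_rows:
  commands: "0 0 0.002 0 0 0; 0 0 0.004 0 0 0; 0 0 0.006 0 0 0; 0 0 0.006 0 0 0; 0 0 0.006 0 0 0"

```text
t: 15.82
tcp_pos: [0.5004, 0.0423, 0.047]
orientation: [1.616, 2.693, 0.0]
force: [4.8, 2.9, 1.8]
width: 0.0178
grip_force: 59.9
```

Request:
play_rows:
  commands: "0 0 0.003 0 0 0; 0 0 0.006 0 0 0; 0 0 0.008 0 0 0; 0 0 0.008 0 0 0; 0 0 0.008 0 0 0"

```text
t: 16.23
tcp_pos: [0.5004, 0.0423, 0.0454]
orientation: [1.616, 2.693, 0.0]
force: [4.2, 1.9, 1.3]
width: 0.0181
grip_force: 59.9
```

Request:
play_rows:
  commands: "0 0 0.003 0 0 0; 0 0 0.006 0 0 0; 0 0 0.008 0 0 0; 0 0 0.008 0 0 0; 0 0 0.008 0 0 0"

```text
t: 16.65
tcp_pos: [0.5004, 0.0422, 0.0438]
orientation: [1.616, 2.693, 0.0]
force: [5.4, 1.7, 1.2]
width: 0.018
grip_force: 59.9
```

Request:
play_rows:
  commands: "0 0 0.003 0 0 0; 0 0 0.006 0 0 0; 0 0 0.008 0 0 0; 0 0 0.008 0 0 0; 0 0 0.008 0 0 0"

```text
t: 17.07
tcp_pos: [0.5005, 0.0422, 0.0423]
orientation: [1.616, 2.693, 0.0]
force: [4.6, 2.1, 1.1]
width: 0.0181
grip_force: 59.9
```

Request:
play_rows:
  commands: "0 0 0.002 0 0 0; 0 0 0.004 0 0 0; 0 0 0.006 0 0 0; 0 0 0.006 0 0 0; 0 0 0.006 0 0 0"

```text
t: 17.48
tcp_pos: [0.5005, 0.0423, 0.0411]
orientation: [1.616, 2.693, 0.0]
force: [5.3, 1.5, 1.3]
width: 0.0178
grip_force: 59.9
```

Request:
play_rows:
  commands: "0 0 0.001 0 0 0; 0 0 0.002 0 0 0; 0 0 0.003 0 0 0; 0 0 0.004 0 0 0; 0 0 0.004 0 0 0"

```text
t: 17.9
tcp_pos: [0.5005, 0.0422, 0.0403]
orientation: [1.616, 2.693, 0.0]
force: [4.3, 1.9, 1.5]
width: 0.0176
grip_force: 59.9
```

Request:
play_rows:
  commands: "0 0 0.001 0 0 0; 0 0 0.002 0 0 0; 0 0 0.003 0 0 0; 0 0 0.004 0 0 0; 0 0 0.004 0 0 0"

```text
t: 18.32
tcp_pos: [0.5005, 0.0422, 0.0395]
orientation: [1.616, 2.693, 0.0]
force: [4.3, 1.6, 1.6]
width: 0.0175
grip_force: 59.9
```

Request:
play_rows:
  commands: "0 0 0.001 0 0 0; 0 0 0.002 0 0 0; 0 0 0.003 0 0 0; 0 0 0.003 0 0 0; 0 0 0.003 0 0 0"

```text
t: 18.73
tcp_pos: [0.5005, 0.0422, 0.0389]
orientation: [1.616, 2.693, 0.0]
force: [5.3, 1.5, 1.6]
width: 0.0179
grip_force: 59.9
```

Request:
play_rows:
  commands: "0 0 0.001 0 0 0; 0 0 0.002 0 0 0; 0 0 0.003 0 0 0; 0 0 0.003 0 0 0; 0 0 0.003 0 0 0"

```text
t: 19.15
tcp_pos: [0.5005, 0.0422, 0.0384]
orientation: [1.616, 2.693, 0.0]
force: [4.8, 1.6, 1.5]
width: 0.0179
grip_force: 59.9
```

Request:
play_rows:
  commands: "0 0 0.001 0 0 0; 0 0 0.002 0 0 0; 0 0 0.003 0 0 0; 0 0 0.003 0 0 0; 0 0 0.003 0 0 0"

```text
t: 19.57
tcp_pos: [0.5006, 0.0422, 0.0383]
orientation: [1.616, 2.693, -0.0]
force: [3.9, 2.4, 5.3]
width: 0.0175
grip_force: 60.3
```

Collar contact, at 5 N. A touch more, then release and lift.

Request:
play_rows:
  commands: "0 0 0.001 0 0 0; 0 0 0.002 0 0 0; 0 0 0.002 0 0 0; 0 0 0.002 0 0 0; 0 0 0.002 0 0 0"

```text
t: 19.98
tcp_pos: [0.5005, 0.0422, 0.0382]
orientation: [1.616, 2.693, -0.0]
force: [3.0, 2.1, 7.9]
width: 0.018
grip_force: 60.6
```

Request:
play_rows:
  commands: "0 0 0 0 0 0; 0 0 0 0 0 0; 0 0 0 0 0 0; 0 0 0 0 0 0; 0 0 0 0 0 0"
  claw: 0.5

```text
t: 20.4
tcp_pos: [0.4985, 0.0422, 0.0364]
orientation: [-1.615, -2.691, 0.003]
force: [0.1, 0.0, -0.2]
width: 0.0429
grip_force: 0.0
```

Request:
play_rows:
  commands: "0 0 0 0 0 0; 0 0 -0.1 0 0 0; 0 0 -0.2 0 0 0; 0 0 -0.35 0 0 0; 0 0 -0.5 0 0 0"

```text
t: 20.82
tcp_pos: [0.4987, 0.0423, 0.1374]
orientation: [-1.615, -2.691, 0.003]
force: [1.4, 0.3, -0.2]
width: 0.0428
grip_force: 0.0
```

Request:
play_rows:
  commands: "-0.15 0 0 0 0 0; -0.2 0 0 0 0 0; -0.25 0 0 0 0 0; -0.25 0 0 0 0 0; -0.25 0 0 0 0 0"

```text
t: 21.23
tcp_pos: [0.5223, -0.0018, 0.1359]
orientation: [-1.617, -2.69, 0.002]
force: [-0.3, -0.3, 0.3]
width: 0.0425
grip_force: 0.0
```

Request:
play_rows:
  commands: "0 0 0 0 0 0; 0 0 0 0 0 0; 0 0 0 0 0 0; 0 0 0 0 0 0; 0 0 0 0 0 0"

```text
t: 21.65
tcp_pos: [0.5235, -0.0014, 0.1372]
orientation: [-1.616, -2.694, 0.0]
force: [-0.2, 0.5, 1.1]
width: 0.0429
grip_force: 0.0
```

```bash
python3 - <<'E'
from fit import *
o=r.get_obs();print(o["tcp_pos"],o["force"])
im,c=shot("wrist","pics/w6.png");pickle.dump({k:np.array(v) for k,v in c.items() if k in("camera_matrix","R","t")},open("w6.pkl","wb"));a=im[:,:,::-1]
print("collar px",proj(c,(.5015,.0408,.062)).round(1),"head",proj(c,(.5015,.0408,.1)).round(1))
u,v=proj(c,(.4943,-.0486,.058)).astype(int);print("small",u,v)
g=cv2.cvtColor(im,7);L="0123456789abcdefghijklmnop"
for y in range(v-20,v+21,2):print("".join(L[q//10] for q in g[y,u-22:u+22]))
u,v=proj(c,(.5015,.0408,.08)).astype(int);print(u,v)
for y in range(max(0,v-36),v+40,3):print("".join(L[q//10] for q in g[y,u-36:u+37]))
E
```

```text
[ 0.5234931  -0.00136147  0.13722816] [-0.1773624   0.46297376  1.13609691]
collar px [277.6 139.6] head [277.7 149.1]
small 211 241
kkkkkkkkkkkkkkkkjkjkjjkjkkkkkkkkkkkkkkkkkkkk
kkjkkkkkkkkkkkkkkkkjjkkkjkkkkkkkkkkkkkkkkkkk
kkkkkkkkkkkkkkkkkkkkkkkkkjjjjkkkkkkkkkkkkkkk
jkkjkkkkkkkkkkkkkkkkkkkkkjkkkkjkkkkkkkkkkkkk
kkkjjjkkkkkkkkkkkkkkkkkkkkkkjkkkkkkjkkjkjkkk
kkkkkkkjkjkkkkkkkkkkkkkkkkkkkkkkkkjkjjjjkkjk
kkkkkkkkkkjjjkkkkjihgfddefghjkkkkkkkjkkjjkjj
kkkkkkkkkkkkkkjifb9877777779bfikkkkkkkkjkjjj
kkkkkkkkkkkkkjhc77888877777767bgjkkkkkkkkjkj
kkkkkkkkkkkkkif9567877777787777bhkkkkkkkkkkj
kjkkkkkkkkkkkiea8667787777777778dikkkkkkkkkk
kkkkkkkkkkkkkjgc9755666887777768eikkkkkkkkkk
kkkkkkkkkkkkkjifb99865565556568dhjjkkkkjkkkk
kkkkkkkkkkkkkkjiheca99898888acgjjkjjkjkkjkkk
kjjjjjkkkkjkkkkkjjihgedcdefgijkkkkkkkkkjkkkk
kkkkkkjjjjjkkkkkkkkjjjjjkkkkkkkkkkkkkkkkjjjj
kkkkkkkjjjjjjkjkkkkkkkkkkkkkkkkkkkkkkkkkkkkk
kkkkkkkkkkjjjjjjkkjjkkkkkkkkkkkkkkkkkkkkkkkk
kkkkkkkkkkkkkkjjkjjkkkkkkjkkjkkkkkkkkkkkkkkk
kkkkkjkkkkkkkkkkkkjkjkjkjkkkkkkkkkkkkkkkkkkk
kkkkkkjkkkjkkkkkkkkkkkjkjjjjkkkjkkkkkkkkkkkk
277 143
bbbbbbbbcgjkkk
[... 1209 characters left out ...]
kkkkkjjjjiiheeikkkkkkkkkklkkkkkkkk
kkkkkkkkkkkkkkkkkkkkkkjheegijijjjjkkkkkjjjjjjiihfeehjkkkkkkkkkkkkkkkkkkkk
kkkkkkkkkkkkkkkkkkkkkkkkkjhfefghiiijjjjiiiihhfeehjkkkkkkkkkkkkkkkkkkkkkkk
kkkkkkkkkkkkkkkkkkkkkkkkkkkkkkjihgefffdeffhijjkkkkkkkkkkkkkkkkkkkkkkkkkkk
kkkjjkkkkkkkkkkkkkkkkkkkkkkkkkkkkkkkkkkkkkkkkkkkkkkkkkkkkkkkkkkkkkkkkkkkk
kkkkkkkkjkkkkkkkkkkkkkkkkkkkkkkkkkkkkkkkkkkkkkkkkkkkkkkkkkkkkkkkkkkkkkkkk
kkkkkkkkkkkkkjkkkkkkkkkkkkkkkkkkkkkkkkkkkkkkkkkkkkkkkkkkkkkkkkkkkkkkkkkkk
kkkkkkkkkkkkkkkkkkjjkkkkkkkkkkkkkkkkkkkkkkkkkkkkkkkkkkkkkkkkkkkkkkkkkkkkk
kkkkkkkkkkkkkkkkkkkkkkjkkkkkkkkkkkkkkkkkkkkkkkkkkkkkkkkkkkkkkkkkkkkkkkkkk
kkkkkkkkkkkkkkkkkkkkkkkkkkkjkkkkkkkkkkkkkkkkkkkkkkkkkkkkkkkkkkkkkkkkkkkkk
```

The taper pin's collar ring sits flat around the hole, and the small hole is now open right through at (211.5,241), matching the base hole (.4943,-.0486). Now the straight pin.

Request:
play_rows:
  commands: "0.1 0.04 0 0 0 0; 0.25 0.1 0 0 0 0; 0.4 0.16 0 0 0 0; 0.55 0.22 0 0 0 0; 0.7 0.28 0 0 0 0"
  claw: 0.6

```text
t: 22.12
tcp_pos: [0.507, 0.1495, 0.1376]
orientation: [1.617, 2.693, 0.001]
force: [0.8, -0.3, -0.6]
width: 0.0512
grip_force: 0.0
```

Request:
play_rows:
  commands: "0.15 0.06 0 0 0 0; 0.3 0.12 0 0 0 0; 0.45 0.18 0 0 0 0; 0.554 0.233 0 0 0 0; 0.554 0.233 0 0 0 0"

```text
t: 22.53
tcp_pos: [0.4962, 0.2724, 0.1379]
orientation: [-1.611, -2.697, -0.005]
force: [1.3, -0.5, 0.5]
width: 0.051
grip_force: 0.0
```

Request:
play_rows:
  commands: "0 0 0 0 0 0; 0 0 0.1 0 0 0; 0 0 0.2 0 0 0; 0 0 0.3 0 0 0; 0 0 0.37 0 0 0"

```text
t: 22.95
tcp_pos: [0.4954, 0.266, 0.0616]
orientation: [-1.618, -2.692, 0.004]
force: [0.2, 0.6, -0.3]
width: 0.0516
grip_force: 0.0
```

Request:
play_rows:
  commands: "0 0 0.04 0 0 0; 0 0 0.08 0 0 0; 0 0 0.1 0 0 0; 0 0 0.1 0 0 0; 0 0 0.1 0 0 0"

```text
t: 23.37
tcp_pos: [0.4968, 0.2678, 0.0439]
orientation: [1.617, 2.693, 0.001]
force: [0.1, 1.2, 0.5]
width: 0.0512
grip_force: 0.0
```

Request:
play_rows:
  commands: "0 0 0 0 0 0; 0 0 0 0 0 0; 0 0 0 0 0 0; 0 0 0 0 0 0; 0 0 0 0 0 0"
  claw: 0

```text
t: 23.78
tcp_pos: [0.4974, 0.2684, 0.0446]
orientation: [1.616, 2.693, 0.003]
force: [-0.2, -0.1, 5.8]
width: 0.0265
grip_force: 59.6
```

Request:
play_rows:
  commands: "0 0 0 0 0 0; 0 0 -0.1 0 0 0; 0 0 -0.25 0 0 0; 0 0 -0.4 0 0 0; 0 0 -0.6 0 0 0"

```text
t: 24.2
tcp_pos: [0.4932, 0.2665, 0.1611]
orientation: [-1.614, -2.69, 0.01]
force: [0.1, 0.4, -2.0]
width: 0.0258
grip_force: 59.8
```

Request:
play_rows:
  commands: "-0.1 -0.07 0 0 0 0; -0.22 -0.15 0 0 0 0; -0.37 -0.255 0 0 0 0; -0.52 -0.36 0 0 0 0; -0.67 -0.465 0 0 0 0"

```text
t: 24.62
tcp_pos: [0.4758, 0.1046, 0.1625]
orientation: [-1.614, -2.694, 0.002]
force: [1.5, -0.5, -2.0]
width: 0.026
grip_force: 59.9
```

Request:
play_rows:
  commands: "-0.15 -0.105 0 0 0 0; -0.3 -0.21 0 0 0 0; -0.45 -0.31 0 0 0 0; -0.6 -0.41 0 0 0 0; -0.72 -0.495 0 0 0 0"

```text
t: 25.03
tcp_pos: [0.4563, -0.0698, 0.1626]
orientation: [-1.617, -2.692, 0.001]
force: [1.6, -0.7, -1.5]
width: 0.0264
grip_force: 59.9
```

Request:
play_rows:
  commands: "0 0 0.02 0 0 0; 0 0 0.12 0 0 0; 0 0 0.24 0 0 0; 0 0 0.34 0 0 0; 0 0 0.4 0 0 0"

```text
t: 25.45
tcp_pos: [0.4549, -0.0667, 0.0804]
orientation: [-1.614, -2.689, 0.002]
force: [-0.9, -0.4, -1.9]
width: 0.0262
grip_force: 59.9
```

Request:
play_rows:
  commands: "0 0 0 0 0 0; 0 0 0 0 0 0; 0 0 0 0 0 0; 0 0 0 0 0 0; 0 0 0 0 0 0"

```text
t: 25.87
tcp_pos: [0.4588, -0.0679, 0.0845]
orientation: [1.615, 2.692, 0.001]
force: [-0.7, 0.6, -1.0]
width: 0.0261
grip_force: 59.9
```

```bash
python3 - <<'E'
from fit import *
o=r.get_obs();p=o["tcp_pos"];print(p,o["force"],o["width"])
im,c=shot("wrist","pics/w7.png");pickle.dump({k:np.array(v) for k,v in c.items() if k in("camera_matrix","R","t")},open("w7.pkl","wb"));a=im[:,:,::-1]
u,v=proj(c,(.4943,-.0486,.058)).astype(int);print("small",u,v)
w=cv2.resize(a[v-22:v+22,u-22:u+22],None,fx=4,fy=4,interpolation=cv2.INTER_CUBIC);g=cv2.GaussianBlur(w,(0,0),2).astype(int).sum(2)/3
W=lambda p,z:np.array([ray(c,x/4+u-22-.375,y/4+v-22-.375,z)[:2] for x,y in p])
E=edges(((g<150)*255).astype(np.uint8));print(fit(W(E,.058),.007),len(E),cv2.boundingRect(E))
g=cv2.cvtColor(im,7);L="0123456789abcdefghijklmnop"
u,v=proj(c,(p[0],p[1],p[2]-.0166)).astype(int);print("tip",u,v,"collar",proj(c,(p[0],p[1],p[2]+.0174)))
for y in range(v-26,v+60,2):print(y,"".join(L[q//10] for q in g[y,u-34:u+35]))
E
```

```text
[ 0.4587635  -0.06787414  0.08452873] [-0.65829195  0.63544736 -1.01576549] 0.02606641689708585
small 346 233
(array([ 0.49359246, -0.04821036]), np.float64(0.0004247612029246734)) 249 (43, 45, 92, 85)
tip 276 240 collar [276.93013918 269.75241605]
214 gggggffebabccdcccccccccccccccccccccccccccccccccccccccbbcccccccgjlllll
216 fgggffdaacccccdcccdccccccccccccccccccccccccccccccccccccccbbbeikllllll
218 gggffdaacccccccccdcccccdccccbccbcccccccccccccccccccccccccbcfiklllllll
220 ggfecabcccccccccccccccccccccccccccccccccccccccccccccccccbchkkllllllll
222 gfebabccccccccbbbccccccccccddcccccccccccccccccccccccccbceikllllllllll
224 fcabccccccccccccccbbbccccccccdccccccccccccccbcccccccbbcgjllllllllllll
226 cacccccccccccdccccccbbbcccccccccdccccccccccccccccccbbdhkllllllllllkll
228 acccdcccccccdcccccccccccccbcccccccccccccccccccccccbcfjklllklkllllllll
230 cccccccbceefggffddcccccccccccccccccccccccccccccccbeikllklklkkklklllll
232 cccccbcfhkklllkkkigdccccccccccccbccccccccccdcccccfikllllkklklkklklllk
234 ccccbcgjkkkkllllllkgdccccccccbbabaababaabbcccccdhkllllllllllllkkkkkll
236 ccbcceikkhffhjllllljfcbccccbbabab
[... 1630 characters left out ...]
bbaaaaaaabaaababbaabaaaaaabaaba853
282 2337abcbbbbbbbbbbbbbbbbbbbbbbbbbbbbbaabaaaaaaaaaaaaababaaaaabaaaaa853
284 3348bbbbabbbbbbcbbbbbbbbbbbbbbbbbbaaaaaaaaabbbabaaabaabaabaaaaaaaa964
286 2359bbbbbabbbbbbbbbbabbaabbbbccccccdeeeeeecbaaabaaabbaaaaaabaaaaaaa74
288 4369bbbbabbbbbbbbbbcegiiiijjjjjjkjkkjjjjjjjiihfdcbbaaaaaaaaaaaaaaaa96
290 347bbbbbbabbbbabcehjklkkkkkkkkjkjjjjjjjjkkjjjjjkjiigfdcbaaabaababba96
292 358bbbbbbbaabcfijkkkkkkkkkjjjjjjjkkkkkkkkkkjjjjjkjjkjjjihgdaaaaaaaa97
294 369bbbbaabdgijkkkkkkkkkkkkkkkkkkkkkkkkkkkkkkkkkkjjjjjjjjjjjhdbaabaaa9
296 47abbbbdgijkkkjkkkkkkkkkkkklkkkkkkkkkkkkkklkkkkkkkkkkjjjjjjjjgdbabba9
298 59bbbehjkkkkkkkkkkkkklkkkkkkkkkkkkkkkkkkkkkkkkkkkkkkkkkkkjjjjjjgdbaa9
```

```bash
python3 - <<'E'
from h import *
import pickle
c=pickle.load(open("w7.pkl","rb"));p=np.array([.45876,-.06787]);X=np.array([-.4717,.8818]);Y=np.array([.8818,.4717])
def rel(q): d=np.array(q)[:2]-p; return np.round([d@X*1000,d@Y*1000],2)
print("collar",rel(ray(c,277.3,241.2,.1059))-[16,0])
print("tip",rel(ray(c,277.3,233.,.0679))-[3.8,0])
h=np.array([.4937,-.0483]);print("hole fit",rel(h),"earlier",rel((.4943,-.0486)))
g=cv2.cvtColor(cv2.imread("pics/w7.png"),6);L="0123456789abcdefghijklmnop"
for y in range(218,250):print(y,"".join(L[q//10] for q in g[y,330:364]))
E
```

```text
collar [0.31 0.18]
tip [0.89 0.26]
hole fit [ 0.78 40.04] earlier [ 0.23 40.43]
218 lllllllklllllllllllllllkkkllkkklkk
219 klllllllllllllllllllllllllkkkklklk
220 kklllllkllllllllklkllllllllllklkkk
221 kkkkllllllllkkkjiiijkklllllllllkkk
222 lkkkkkllllkjhgfeddeeghjklllllkkllk
223 lkkkkkllkjhfda9888889cfhjkllllllkk
224 llllkkkkjgc988777777789cgjklllllkk
225 llllklkifb88887778777778chjllllkkk
226 lllllkifa8788888877877778chkllllll
227 llllljgb877888888777777769ejkllllk
228 llllkid9788888888787877778chkllkll
229 lllljga8788888887878777767bgjlllll
230 lllkid87888899887887777767afjlllll
231 lllkhb77788888888877878669aejkllll
232 lllkha78788887878787876669bdikklll
233 lllkha7788888787777776667abeiklkll
234 lllkhb7787878787787766579bceikllll
235 lllkhc777888787777766668abcfjkllkl
236 lllkid866877777766665679bbdhkkllkk
237 lllkjga6666667666556779bbcfjkkllll
238 llllkid96656565565678abbbeikkkkkll
239 klllkjgc987676667789abbbehkkkkkkkk
240 llllkjifdb9988899aaaabbehjllkkkkkk
241 lllllkjihebaaaaaabbabcehjllllkkkkk
242 llkllkkkjhfdbbcbcccdfhjkklllllkkkk
243 lllllkkkkjihgfeeffhijkllllllllllkk
244 llllllllkkkjjjijjjklllllllllllllll
245 klllllllllkkkkkkklllllllllllllllll
246 kkkllkllllllklkllllllllllllllkllll
247 kkkklkllllllklllllllllllllllllllll
248 kkkkkkklklllllklllllllllllllllllkl
249 kkkklkkkllllllllllllllllllllllllll
```

Request:
play_rows:
  commands: "0 0.05 0 0 0 0; 0 0.1 0 0 0 0; 0 0.15 0 0 0 0; 0 0.2 0 0 0 0; 0 0.2 0 0 0 0"

```text
t: 26.33
tcp_pos: [0.4959, -0.0482, 0.0839]
orientation: [1.614, 2.692, 0.002]
force: [-0.3, -0.1, -1.1]
width: 0.0265
grip_force: 59.9
```

Request:
play_rows:
  commands: "0 0 0 0 0 0; 0 0 0 0 0 0; 0 0 0.02 0 0 0; 0 0 0.03 0 0 0; 0 0 0.04 0 0 0"

```text
t: 26.75
tcp_pos: [0.4922, -0.049, 0.0748]
orientation: [-1.617, -2.693, 0.001]
force: [-0.6, -0.2, -2.0]
width: 0.0261
grip_force: 59.9
```

Request:
play_rows:
  commands: "0 0 0.005 0 0 0; 0 0 0.01 0 0 0; 0 0 0.015 0 0 0; 0 0 0.02 0 0 0; 0 0 0.02 0 0 0"

```text
t: 27.17
tcp_pos: [0.4929, -0.049, 0.0713]
orientation: [1.617, 2.694, 0.0]
force: [0.4, -0.2, -1.0]
width: 0.0259
grip_force: 59.9
```

Request:
play_rows:
  commands: "0 0 0.005 0 0 0; 0 0 0.01 0 0 0; 0 0 0.015 0 0 0; 0 0 0.015 0 0 0; 0 0 0.015 0 0 0"

```text
t: 27.58
tcp_pos: [0.4933, -0.049, 0.0684]
orientation: [1.616, 2.693, 0.001]
force: [0.9, -0.5, -2.5]
width: 0.0262
grip_force: 59.9
```

Request:
play_rows:
  commands: "0 0 0.004 0 0 0; 0 0 0.008 0 0 0; 0 0 0.01 0 0 0; 0 0 0.01 0 0 0; 0 0 0.01 0 0 0"

```text
t: 28.0
tcp_pos: [0.4933, -0.049, 0.0665]
orientation: [1.616, 2.693, 0.001]
force: [1.7, -1.5, -1.7]
width: 0.0264
grip_force: 59.9
```

Request:
play_rows:
  commands: "0 0 0.004 0 0 0; 0 0 0.008 0 0 0; 0 0 0.012 0 0 0; 0 0 0.015 0 0 0; 0 0 0.015 0 0 0"

```text
t: 28.42
tcp_pos: [0.4933, -0.0491, 0.0634]
orientation: [1.616, 2.693, 0.0]
force: [2.1, -0.0, -1.8]
width: 0.0262
grip_force: 60.0
```

Request:
play_rows:
  commands: "0 0 0.005 0 0 0; 0 0 0.01 0 0 0; 0 0 0.015 0 0 0; 0 0 0.015 0 0 0; 0 0 0.015 0 0 0"

```text
t: 28.83
tcp_pos: [0.4933, -0.0491, 0.0603]
orientation: [1.616, 2.693, 0.0]
force: [2.8, 0.8, -2.2]
width: 0.0259
grip_force: 59.9
```

Request:
play_rows:
  commands: "-0.001 0.002 0 0 0 0; -0.001 0.002 0.005 0 0 0; -0.001 0.002 0.01 0 0 0; -0.001 0.002 0.015 0 0 0; -0.001 0.002 0.02 0 0 0"

```text
t: 29.25
tcp_pos: [0.4934, -0.049, 0.0563]
orientation: [1.617, 2.694, -0.0]
force: [2.4, -0.9, -1.0]
width: 0.0257
grip_force: 60.1
```

Request:
play_rows:
  commands: "0 0 0.005 0 0 0; 0 0 0.01 0 0 0; 0 0 0.015 0 0 0; 0 0 0.02 0 0 0; 0 0 0.02 0 0 0"

```text
t: 29.67
tcp_pos: [0.4934, -0.049, 0.0522]
orientation: [1.617, 2.694, 0.0]
force: [2.1, -0.2, -1.9]
width: 0.026
grip_force: 60.0
```

Request:
play_rows:
  commands: "0 0 0.005 0 0 0; 0 0 0.01 0 0 0; 0 0 0.015 0 0 0; 0 0 0.02 0 0 0; 0 0 0.02 0 0 0"

```text
t: 30.08
tcp_pos: [0.4934, -0.049, 0.0482]
orientation: [1.617, 2.694, 0.0]
force: [2.4, -1.0, -0.8]
width: 0.0258
grip_force: 60.1
```

Request:
play_rows:
  commands: "0 0 0.004 0 0 0; 0 0 0.008 0 0 0; 0 0 0.012 0 0 0; 0 0 0.016 0 0 0; 0 0 0.016 0 0 0"

```text
t: 30.5
tcp_pos: [0.4934, -0.049, 0.045]
orientation: [1.617, 2.694, 0.0]
force: [2.5, -0.6, -0.7]
width: 0.0264
grip_force: 60.1
```

Request:
play_rows:
  commands: "0 0 0.002 0 0 0; 0 0 0.005 0 0 0; 0 0 0.007 0 0 0; 0 0 0.01 0 0 0; 0 0 0.012 0 0 0"

```text
t: 30.92
tcp_pos: [0.4934, -0.049, 0.0427]
orientation: [1.617, 2.694, 0.0]
force: [2.7, -0.9, -1.1]
width: 0.0263
grip_force: 60.1
```

Request:
play_rows:
  commands: "0 0 0.002 0 0 0; 0 0 0.004 0 0 0; 0 0 0.006 0 0 0; 0 0 0.006 0 0 0; 0 0 0.006 0 0 0"

```text
t: 31.33
tcp_pos: [0.4934, -0.049, 0.0415]
orientation: [1.617, 2.694, 0.0]
force: [2.7, -1.9, -1.2]
width: 0.0264
grip_force: 60.1
```

Request:
play_rows:
  commands: "0 0 0.001 0 0 0; 0 0 0.002 0 0 0; 0 0 0.003 0 0 0; 0 0 0.003 0 0 0; 0 0 0.003 0 0 0"

```text
t: 31.75
tcp_pos: [0.4934, -0.049, 0.041]
orientation: [1.617, 2.694, 0.0]
force: [2.9, -1.4, -0.3]
width: 0.0262
grip_force: 60.1
```

Request:
play_rows:
  commands: "0 0 0.001 0 0 0; 0 0 0.002 0 0 0; 0 0 0.003 0 0 0; 0 0 0.003 0 0 0; 0 0 0.003 0 0 0"

```text
t: 32.17
tcp_pos: [0.4934, -0.049, 0.0406]
orientation: [1.617, 2.694, -0.0]
force: [2.3, -2.1, 3.1]
width: 0.0261
grip_force: 60.4
```

Request:
play_rows:
  commands: "0 0 0.001 0 0 0; 0 0 0.002 0 0 0; 0 0 0.003 0 0 0; 0 0 0.003 0 0 0; 0 0 0.003 0 0 0"

```text
t: 32.58
tcp_pos: [0.4935, -0.0491, 0.0406]
orientation: [1.617, 2.694, -0.0]
force: [-0.5, -0.6, 7.6]
width: 0.0261
grip_force: 60.9
```

Request:
play_rows:
  commands: "0 0 0.001 0 0 0; 0 0 0.002 0 0 0; 0 0 0.002 0 0 0; 0 0 0.002 0 0 0; 0 0 0.002 0 0 0"

```text
t: 33.0
tcp_pos: [0.4935, -0.0491, 0.0405]
orientation: [-1.616, -2.694, 0.0]
force: [-0.9, -0.9, 9.8]
width: 0.0262
grip_force: 61.2
```

The collar is down, at about 10 N. Release, lift clear and check.

Request:
play_rows:
  commands: "0 0 0 0 0 0; 0 0 0 0 0 0; 0 0 0 0 0 0; 0 0 0 0 0 0; 0 0 0 0 0 0"
  claw: 0.6

```text
t: 33.42
tcp_pos: [0.4924, -0.0487, 0.0387]
orientation: [-1.616, -2.692, 0.001]
force: [-0.0, -0.3, -0.3]
width: 0.0512
grip_force: 0.0
```

Request:
play_rows:
  commands: "0 0 0 0 0 0; 0 0 -0.1 0 0 0; 0 0 -0.2 0 0 0; 0 0 -0.35 0 0 0; 0 0 -0.5 0 0 0"

```text
t: 33.83
tcp_pos: [0.492, -0.0487, 0.1394]
orientation: [-1.615, -2.691, 0.002]
force: [0.9, 0.0, 0.2]
width: 0.0513
grip_force: 0.0
```

Request:
play_rows:
  commands: "-0.1 0 0 0 0 0; -0.2 0 0 0 0 0; -0.2 0 0 0 0 0; -0.2 0 0 0 0 0; -0.2 0 0 0 0 0"

```text
t: 34.25
tcp_pos: [0.5111, -0.0837, 0.1386]
orientation: [-1.616, -2.691, 0.0]
force: [0.1, -0.4, -1.0]
width: 0.0515
grip_force: 0.0
```

Request:
play_rows:
  commands: "0 0 0 0 0 0; 0 0 0 0 0 0; 0 0 0 0 0 0; 0 0 0 0 0 0; 0 0 0 0 0 0"

```text
t: 34.67
tcp_pos: [0.512, -0.0839, 0.1393]
orientation: [-1.616, -2.694, 0.0]
force: [-0.8, -0.1, 0.4]
width: 0.0513
grip_force: 0.0
```

```bash
python3 - <<'E'
from fit import *
o=r.get_obs();print(o["t"],o["tcp_pos"],o["force"])
im,c=shot("wrist","pics/w8.png")
g=cv2.cvtColor(im,7);L="0123456789abcdefghijklmnop"
for q in((.4943,-.0486),(.5015,.0408)):
    print([proj(c,(*q,z)).round(1) for z in(.062,.1)])
    u,v=proj(c,(*q,.08)).astype(int);print(u,v)
    for y in range(max(0,v-42),v+45,3):print(y,"".join(L[k//10] for k in g[y,u-40:u+41]))
E
```

```text
34.6667 [ 0.51201074 -0.08394948  0.1392521 ] [-0.75684681 -0.08429389  0.39787448]
[array([278.4, 151.1]), array([278.6, 162.4])]
278 156
114 ccccccbccccccbdgjkkkkkkkkkkkkkklllllllllllllllllkklkklllllllklklllkkklkkkklkkllll
117 cccccccccccccgjllllkkkkkkkkkkkklkkklllllllllllllllllllkklkklllllkkkklkklkklklkllk
120 cccccccccccfiklllllklklkkkklkkkkkkkkkkkkklllllllllllllllllklklklklkllkkkkkkkllkkk
123 cccccccbceikllklllllllllllkkkkkkkkkkkkkkkkklllllllllllllllllkklklkkllkkllkkkkkkll
126 cccccbcehkllllllkkklllllllkllllkkjjjjijiiiiijjkkkllllllllllllllllllkklkklllllkkkk
129 ccccceiklkkkkkkkllllkkkllkkkjjkkkkkkllllkjjkkkkjjiiikkllllllllllkllllllkkklkkkkll
132 cccdgjllllklkkkkkkklllkjjkkkkjhecbbbbaaab9aabcdfhjkkkjjjkkllllllllllllllllkllklkk
135 bcgklllllllllllkllkkkjkkkjhebaaaaabaaaaaaaaaaababaabdhkkjjjkkklllllllllllllllllkk
138 fjklllllllllllllllkkklkhcaaaabeghhihiiiiiijihgfcbaaaaachjkkjjkkkkkkllllllllllllll
141 kllkllkllllllllllkklkiebbcfhjkkkkkkkkkkkkkkkkkkjjjjihfdaaeiklkkkkkkkkkkllllllllll
144 kkkklllllkkllllllkljfdgijkkkkkkkkkkkkkkkkkkkkkkkkkkkkjjhebdikkkkkkkkkkkkkkkkkllll
147 kkkkkkkklll
[... 2837 characters left out ...]
kkkkkkkklkkkkkkkkkkk
45 kkkklllllllllllllkiijlkkkkkkkkkkjihiijjkkkkkkkkkkklklllllllllllkkkkkkkkkkllkkkkkk
48 kklkkkklllllllllklllkjihhikkkkllkkkkkkllkkkjjklkkkkkkkllllllllllllklkkkkkkkkkkklk
51 kkklkkkkkkkkkllkllllllllllkiijkjjjjjjjjkkllkkkkkklkllkkkkklllllllllllllkkllkkklkk
54 kkkkklklkklkkkklllllllkkllllllllkkkkkkkkllllllkkkkkkkkklkkkkkkklklllllllllllklkkk
57 kkkkkklkkllkkkkkkkllkllkllllllllllllllllkkkkkkllllkkkkklkkklkkkkkllllllllllllllkl
60 llkkkkkkkkkkkkkkkklkkllllllllllkllllllllllllkkkkllllllkkkkkklklkkkkkkllllllllllll
63 llllllkkkkkkkkkkkklkkkklllkllllllllkllllllllklklklkkklllllkkkkkkkkkkkkkklllllllll
66 kkkklllllklkkkkkkkkkkkklkkkklklllllllllkklllllllllkkkkkllllllklkkkkkkkkkkkkkkllll
```

Both pins stand upright with their collars where predicted, and the gripper is clear. Handing in.

```bash
python3 -c "
from bench import r
print(r.hand_in())"
```

```text
the job is handed in; nothing more can be done
None
```

The job is handed in (no verdict was returned): the taper pin went in first and drew the foot into line, then the straight pin went home. Both collars look down on the foot in the last picture, both pins are released, and the work took about 35 s.

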